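# Stow the inks and hold the brush caddy's sprung lid at the mark

### The job

Pack up the calligraphy caddy: stand the two ink bottles upright in its two open cells, one in each (either way round), setting them down gently without dropping or toppling them. Then lift the white sprung lid by its bar handle until it slopes in line with the red gauge arm beside it, and finish while still holding it there, so that the teacher can slip the brushes in. Leave the red arm, the inkstone, the paperweight and the water dropper as they are.

Things in the scene. Friction and masses are not known exactly. Their poses are not given: they have to be found in the camera images.
- caddy: The wooden caddy, fixed to the table, 180 x 285 x 61 mm (x, y, z); front faces -x. Origin: on the table, 12.5 mm toward +y from the middle of its base board. Right part (y -150 to +40 mm): brush compartment, covered by a white sprung lid. Left part (y +55 to +125 mm): a crate of two open cells, one behind the other along x, side walls 5 mm thick with their top 56 mm above the table, divider 49 mm. A red gauge arm stands along the lid's right edge (y -173 to -155 mm).
- cell_near (a point): Centre of the floor of the crate cell nearer the front (-x); caddy axes. Each cell is 77 mm (x) by 60 mm (y) inside, its floor 11 mm above the table; the surrounding rim is 45 mm above that floor. The cell centres are 82.5 mm apart along the caddy's x; they lie 41 mm in front of and behind the caddy origin and 90 mm to its +y side.
- cell_far (a point): The same for the cell nearer the back (+x).
- lid (a joint): Angle of the white lid, rad: 0 shut and level, grows as the front edge rises, stop at 1.4. The hinge is along the back edge of the lid (point lid_hinge); a spring and the lid's weight pull it shut: a vertical lift at the handle takes about 3 to 4 N at first and about 9 N at 0.75 rad. Let go, it snaps shut.
- lid_hinge (a point): Middle of the lid's hinge line, at the lid's underside, 62 mm above the table; in the caddy's frame at x +85, y -55 mm. Its axes turn with the lid: x points from the lid's front to its hinge (level when shut), y along the hinge, z out of the lid's top.
- lid_handle (a point): Middle of the dark round bar handle on the lid, 10 mm thick, 90 mm long along the lid's y, on a post at each end; axes of the lid. The bar's axis lies 37 mm above the lid's top face and 45 mm above its underside, 145 mm in front of the hinge line (107 mm above the table when shut). The lid is 170 x 190 x 8 mm, the bar 25 mm behind its front edge.
- gauge (a joint): Angle of the red gauge arm, rad, about the same hinge line as the lid, same sign and zero: the lid is at the marked angle when joint lid equals this. It is set between 0.40 and 0.75 and stays there by friction.
- gauge_tip (a point): Free end of the red gauge arm, mid-thickness: a flat bar 170 mm long from the hinge line, 18 mm wide, 8 mm thick, beside the lid's right edge (109 mm to the right of the lid's middle). Its axes turn with the arm as the lid's do; x points to the hinge.
- ink_black_center (a point): Black ink bottle with a white cap, standing on the table: half-way up, on its axis. Body a 50 mm diameter cylinder, straight up to 90 mm, then a cap 32 mm wide up to 125 mm. 0.15 to 0.31 kg. z along its axis, upward.
- ink_red_center (a point): Vermilion (orange-red) ink bottle with a black cap; otherwise the same as the black one.
- inkstone_center (a point): Bystander: black inkstone, a shallow dish 85 x 130 x 22 mm; its centre.
- paperweight_center (a point): Bystander: steel paperweight bar, 22 x 180 x 12 mm with a small knob (24 mm high in all); centre of the bar.
- water_pot_center (a point): Bystander: little blue ceramic water dropper, 60 mm wide, 46 mm high; its centre.

How it is judged (in metres and radians):
On the way, in this order (a step that is already met when the one before it is completed fails the run):
1. both ink bottles stand released in the crate, one per cell, with the lid shut ((((horizontal distance between ink_black_center and cell_near below 0.025 m and z of ink_black_center in the frame of cell_near between 0.055 and 0.07 m and angle between ink_black_center's own z axis and vertical below 0.12 rad) and (horizontal distance between ink_red_center and cell_far below 0.025 m and z of ink_red_center in the frame of cell_far between 0.055 and 0.07 m and angle between ink_red_center's own z axis and vertical below 0.12 rad)) or ((horizontal distance between ink_black_center and cell_far below 0.025 m and z of ink_black_center in the frame of cell_far between 0.055 and 0.07 m and angle between ink_black_center's own z axis and vertical below 0.12 rad) and (horizontal distance between ink_red_center and cell_near below 0.025 m and z of ink_red_center in the frame of cell_near between 0.055 and 0.07 m and angle between ink_red_center's own z axis and vertical below 0.12 rad))) and contact force between the fingers and ink_black below 0.2 N and contact force between the fingers and ink_red below 0.2 N and value of joint lid below 0.15 rad), for 0.2 s.
2. the lid is held by the fingers at the red arm's angle (angle between the x axis of lid_handle and the x axis of gauge_tip, either way round below 0.1 rad and value of joint lid above 0.25 rad and contact force between the fingers and lid above 1 N), for 0.3 s.
At the end, for the whole second after the job is handed in: Both bottles stand in the crate, one per cell: centre within 25 mm of the cell's centre, foot on the cell's floor (+-7.5 mm), tilt under 0.12 rad, not touched by the fingers. The lid is still, within 0.10 rad of the red arm's angle, held by the fingers (more than 1 N) and propped by nothing else (all of step 2 and (((horizontal distance between ink_black_center and cell_near below 0.025 m and z of ink_black_center in the frame of cell_near between 0.055 and 0.07 m and angle between ink_black_center's own z axis and vertical below 0.12 rad) and (horizontal distance between ink_red_center and cell_far below 0.025 m and z of ink_red_center in the frame of cell_far between 0.055 and 0.07 m and angle between ink_red_center's own z axis and vertical below 0.12 rad)) or ((horizontal distance between ink_black_center and cell_far below 0.025 m and z of ink_black_center in the frame of cell_far between 0.055 and 0.07 m and angle between ink_black_center's own z axis and vertical below 0.12 rad) and (horizontal distance between ink_red_center and cell_near below 0.025 m and z of ink_red_center in the frame of cell_near between 0.055 and 0.07 m and angle between ink_red_center's own z axis and vertical below 0.12 rad))) and contact force between the fingers and ink_black below 0.2 N and contact force between the fingers and ink_red below 0.2 N and velocity of joint lid between -0.1 and 0.1 rad/s and contact force between lid and ink_black below 0.3 N and contact force between lid and ink_red below 0.3 N and contact force between lid and inkstone below 0.3 N and contact force between lid and paperweight below 0.3 N and contact force between lid and water_pot below 0.3 N); the arm keeps its last pose, push and grip.
It fails at once if a bottle is toppled (tilted over 0.8 rad) (angle between any of ink_black_center, ink_red_center's own z axis and vertical above 0.8 rad).
It fails at once if a bottle is dropped (it moves faster than 0.7 m/s out of the fingers, a fall of more than about 25 mm) ((contact force between the fingers and ink_black below 0.1 N and linear speed of ink_black above 0.7 m/s) or (contact force between the fingers and ink_red below 0.1 N and linear speed of ink_red above 0.7 m/s)).
It fails at once if the red arm's tip is shifted by more than 12 mm (distance of gauge_tip from where it was at the start of the episode above 0.012 m).
It fails at once if a bystander is shifted by more than 30 mm (distance of any of inkstone_center, paperweight_center, water_pot_center from where it was at the start of the episode above 0.03 m).
It also fails if it takes over 64 s, if anything falls off the work surface, if the arm or the gripper's body presses on something with over 40 N, if the wrist force passes 120 N, or if a joint passes its speed limit or range.

### The arm

A 6-joint arm with a two-finger parallel gripper is mounted at the origin on the work surface. World frame = base frame: x ahead of the robot, y to its left, z up, the work surface at z = 0. Lengths are in m, angles in degrees, forces in N, time in s.
With the tool pointing down it reaches from about 0.25 to 0.725 m from the base axis. Payload 9.7 kg.
Tool frame: the origin (TCP) lies on the centre line of the jaws, within the pads' length; the fingertips stand 19 mm ahead of it and the grasp point (between the pads) is the TCP; z points along the fingers, y is the direction in which the jaws open and shut (so a half turn about z gives the same grasp; the last joint's range is limited). The gripper opens to 85 mm and grips with 20 to 120 N. Pads are 22 mm wide; open, the fingers measure 114 mm over their backs; the gripper's body (76 mm by 85 mm) begins 54 mm behind the grasp point. The pads swing forward as they close: fully open they stand 13 mm farther back than shut.
Start: joints at [-75.401, 4.979, 10.078, 95.1, 0, 90], TCP at [0.139, -0.532, 0.25] pointing down, gripper open.
Joint ranges: [-179.16, 179.16], [-48.56, 103.87], [-65.8, 70.77], [-126.05, 130.52], [-82.76, 87.17], [-180, 180]. Speed limits (degrees/s): [127.2, 127.2, 147.25, 180, 180, 180].

### API

Orientations are given as [roll, pitch, yaw] about the fixed x, y, z axes, in that order (R = Rz(yaw) Ry(pitch) Rx(roll)).
In Python, from workcell import bot gives the robot as it stands.
- The arm moves only by the tool servo_tool, never from a script. Its argument "motion" is a list that holds one entry, the list of rows, each a list of 6 numbers: the shift along the tool's x, y, z in mm, then the turn, a rotation vector about the tool's x, y, z in rad. A call has 1 to 5 rows; each row shifts and turns the commanded pose from where the row before left it, along the tool's axes as they then stand; what a row does not reach is not made up. A row lasts 1/10 s, in which the tool goes at most 50 mm and 8.59 degrees, less where a joint would pass 70% of its speed; a pose out of reach is approached as far as the arm can. A call is refused whole if a number of a shift passes 50 or a number of a turn 0.15, either way. A call with a gripper value outside its range is refused whole. "gripper" is the finger opening in mm, from 0 to 85.4, set as the call begins (left out, the last holds). The fingers move at their own pace and stop on an object; "newtons" is the grip in N (left out, the last holds). Time passes only in rows, so rows that do not move let the fingers close. It gives the time, the measured TCP pose, the force and the opening at its end, in the units of the state.
- bot.get_obs(): the state, without advancing time (a new reading comes with each control period).
- bot.camera(name): name is "scene" or "side" or "wrist"; returns a dict with "color" (400x640x3 uint8, red, green, blue), "fx", "fy", "cx", "cy" (pixels), "R" (3x3) and "t" (3): a world point X has camera coordinates R X + t. Camera axes: x right, y down, z forward; pixel columns grow to the right and rows downward; lengths in m; the calibration is good to about 2 mm. A picture is of the moment at which its call begins. There is no depth.
- bot.job_done(): hands the job in, once; it reports no verdict.
Trained networks look in a picture, given as the dict that the camera call returned (one of the last four; its "shot" number tells which), for a name from the list of things; names that differ only in an ending like _2 or _b are one class to them, and where a whole thing is asked for, a point or a joint stands for the part that bears it (a point fixed in the world has none). Each returns a list of dicts, best first, with "confidence" (0 to 1); they miss things now and then, are a little off and sometimes report something else, mostly with a low value. They report only what shows in the picture. A call takes as long as a camera call.
- bot.look_for(picture, label): "rect" ([left, top, width, height] in pixels, round what is visible of it).
The state is a dict: "time": time; "q": joint angles; "qd": joint speeds; "joint_efforts": joint torques, N m; "ee_pos": TCP position; "tcp_rot": TCP orientation; "wrist_force": force on the tool from outside, world axes, zero at the start; "torque": the same for the moment, N m; "opening": finger opening in m.
Only numpy, scipy, OpenCV 4.12 (cv2) and the standard library are available. Lean on these libraries where they do the work, as an engineer would, in place of code of your own. Each camera call takes 0.05 s, during which the arm holds its last target.

## Working session

There is one attempt and no reset: what is moved stays moved. The work goes in short steps, Python scripts to look and compute and a tool call to move; the robot and the scene stay as the last step left them, time stands still between calls to the robot, and variables do not carry over. Pictures are saved under pics/ and viewed, and the job is handed in when it is done.

Besides the shell and the picture viewer there is one more tool, called in YAML: its name, and indented under it one key for each argument. servo_tool: Moves the arm, as the interface text tells. Its arguments: {"type":"object","properties":{"motion":{"type":"array","items":{"type":"array","items":{"type":"array","items":{"type":"number"}}}},"gripper":{"type":"number"},"newtons":{"type":"number"}},"required":["motion"]}

```bash
mkdir -p pics; ls; python3 - <<'E'
from workcell import bot
import cv2,pickle
print(bot.get_obs())
names=["caddy","lid","lid_handle","gauge","ink_black_center","ink_red_center","inkstone_center","paperweight_center","water_pot_center"]
for c in ["scene","side"]:
    p=bot.camera(c); cv2.imwrite(f"pics/{c}0.png",p["color"][:,:,::-1])
    pickle.dump(p,open(f"{c}0.pkl","wb"))
    print(c,p["fx"],p["fy"],p["cx"],p["cy"],p["R"],p["t"])
    for n in names:
        r=bot.look_for(p,n)
        print(n,[(x["rect"],round(x["confidence"],2)) for x in r[:3]])
E
```

```text
pics
{'time': 0.0, 'q': array([-7.54019233e+01,  5.01234894e+00,  1.00348055e+01,  9.50998453e+01,
        9.75458270e-04,  8.99992084e+01]), 'qd': array([-0.0500798 , -0.07088398, -0.02792946,  0.06448511,  0.11965617,
        0.04055316]), 'joint_efforts': array([-1.04218830e-04, -5.20390213e+01,  4.64799929e+01,  1.64374639e-02,
       -1.45422473e-05, -2.39188876e-05]), 'ee_pos': array([ 0.13857369, -0.53204785,  0.24957422]), 'tcp_rot': array([-1.79922611e+02, -9.76526584e-04,  1.45988670e+01]), 'wrist_force': array([ 0.07074909,  0.15527441, -0.09900064]), 'torque': array([-0.03692734, -0.00012134,  0.05964972]), 'opening': 0.08584232015850174}
scene 416.1588762068575 416.1588762068575 321.84896703301405 197.00664278283628 [[-0.73852222  0.67421665 -0.00410381]
 [ 0.52715886  0.57362223 -0.62694583]
 [-0.42034328 -0.46517679 -0.77905204]] [ 0.36820617 -0.25445018  1.349071  ]
caddy [([203.6, 106.1, 121.7, 123.1], 0.97), ([211.9, 128.9, 91.9, 66.0], 0.69)]
lid [([211.8, 125.3, 90.3, 70.8], 0.63)]
lid_handle [([211.6, 128.4, 89.5, 61.6], 0.62)]
gauge [([204.4, 107.9, 42.0, 51.8],
[... 286 characters left out ...]
0555826143011 443.0555826143011 330.30737335620006 202.13342023544763 [[-0.99679015 -0.07940792  0.01018729]
 [-0.06661275  0.75205116 -0.65572997]
 [ 0.04440879 -0.65430377 -0.75492677]] [0.54766427 0.05904249 1.11452503]
caddy [([295.0, 93.2, 66.2, 116.2], 0.61)]
lid [([297.8, 118.9, 65.5, 47.7], 0.93)]
lid_handle [([299.5, 117.5, 63.4, 46.2], 0.6), ([232.4, 251.5, 21.1, 24.3], 0.17)]
gauge [([298.2, 91.3, 59.9, 30.0], 0.53)]
ink_black_center [([302.5, 241.6, 24.5, 49.3], 0.64)]
ink_red_center [([328.7, 302.6, 26.4, 43.4], 0.97)]
inkstone_center [([382.3, 207.4, 37.0, 52.3], 0.73)]
paperweight_center [([403.1, 283.1, 13.8, 83.3], 0.58)]
water_pot_center [([230.9, 252.2, 25.0, 21.2], 0.65)]
```

View pics/scene0.png

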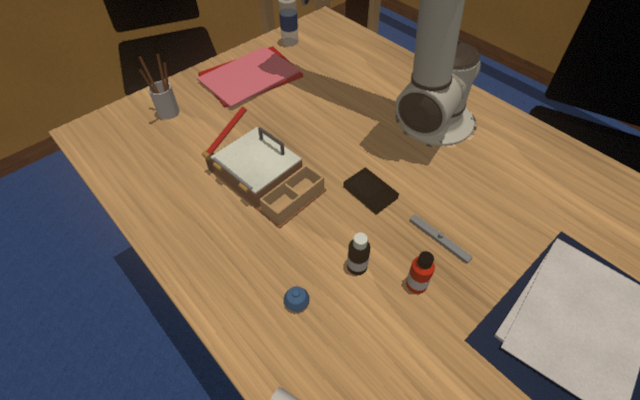

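View pics/side0.png

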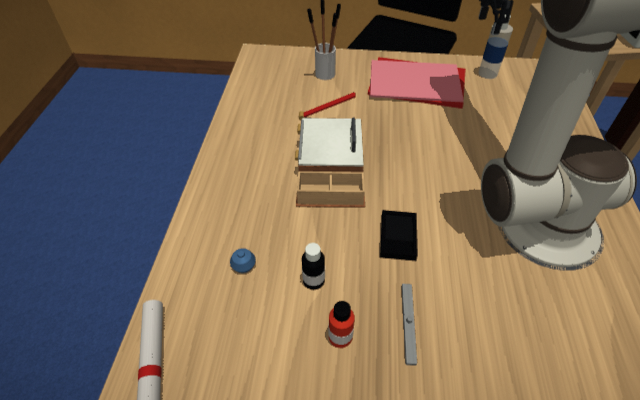

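```bash
python3 - <<'E'
import cv2
for c,(x0,y0,x1,y1) in dict(scene=(190,90,350,240),side=(280,80,380,300)).items():
    im=cv2.imread(f"pics/{c}0.png")[y0:y1,x0:x1]
    s=min(800/(x1-x0),600/(y1-y0)); cv2.imwrite(f"pics/{c}0z.png",cv2.resize(im,None,fx=s,fy=s,interpolation=cv2.INTER_CUBIC)); print(c,s)
E
```

```text
scene 4.0
side 2.727272727272727
```

View zooms.

The scene view shows the lidded caddy around (255,165), its crate at (293,195), the black bottle at (358,254) and the red bottle at (421,272). In the side view the black bottle is at (313,266) and the red at (341,324). Next I'll zoom in on the caddy to measure it.

View pics/scene0z.png

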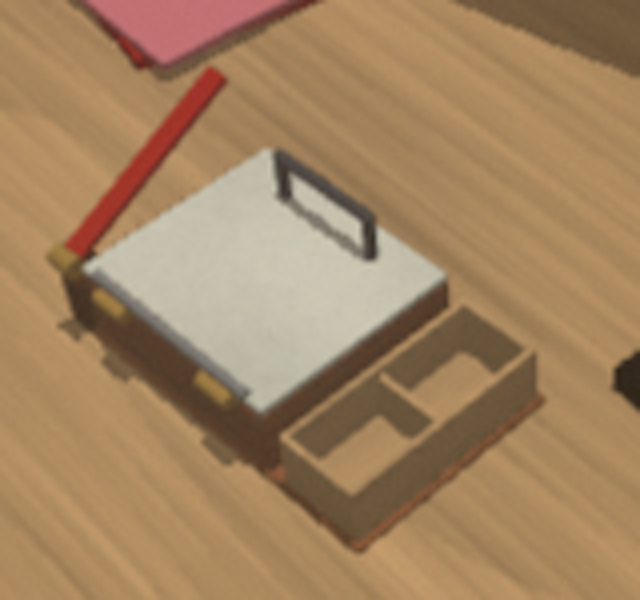

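View pics/side0z.png

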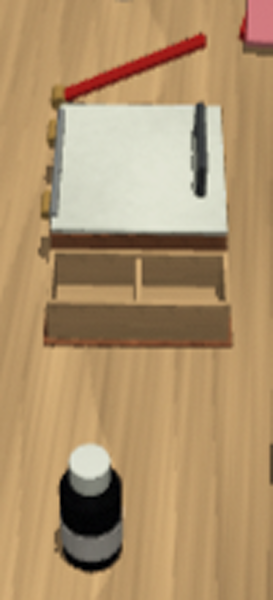

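```bash
cat > geo.py <<'E'
import numpy as np
from scipy.optimize import least_squares
import pickle
def proj(p,X):
    c=np.atleast_2d(X)@p["R"].T+p["t"]
    return np.c_[p["fx"]*c[:,0]/c[:,2]+p["cx"],p["fy"]*c[:,1]/c[:,2]+p["cy"]]
def C(x,y,yaw): 
    c,s=np.cos(yaw),np.sin(yaw); return np.array([[c,-s,0],[s,c,0],[0,0,1]]),np.array([x,y,0])
def gauge_pts(a,r,y=-.164): return np.array([.085-r*np.cos(a),y,.062+r*np.sin(a)])
E
python3 - <<'E'
from geo import *
S=pickle.load(open("scene0.pkl","rb"));D=pickle.load(open("side0.pkl","rb"))
L=[(85,40,70),(-85,40,70),(-85,-150,70),(85,-150,70)]
K=[(-84.75,125,56),(84.75,125,56),(84.75,55,56),(-84.75,55,56)]
H=[(-60,-100,107),(-60,-10,107)]
P=np.array(L+K+H)/1000
uS=np.array([(262,412),(447,275),(270,150),(85,268),(535,355),(355,495),(285,437),(462,308),(278,155),(373,216)])/4+[190,90]
uD=np.array([(52,236),(227,233),(220,105),(60,105),(230,305),(48,305),(52,255),(226,255),(201,104),(201,192)])/2.7273+[280,80]
gS=np.array((215,76))/4+[190,90];gD=np.array((203,41))/2.7273+[280,80]
def f(v):
    R,t=C(*v[:3]); W=P@R.T+t; g=gauge_pts(v[3],.168)@R.T+t
    return np.r_[(proj(S,W)-uS).ravel(),(proj(D,W)-uD).ravel(),(proj(S,g)-gS).ravel(),(proj(D,g)-gD).ravel()]
r=least_squares(f,[.5,-.25,0,.6],loss="soft_l1")
print(r.x,np.degrees(r.x[2])); print(f(r.x).reshape(-1,2).round(1).tolist())
# bottles: rect fit; model silhouettes
th=np.linspace(0,2*np.pi,40)
def cyl(x,y):
    pts=[(x+rr*np.cos(a),y+rr*np.sin(a),z) for rr,z in((.025,0),(.025,.09),(.016,.125)) for a in th]
    return np.array(pts)
def rect(p,x,y):
    u=proj(p,cyl(x,y)); return np.r_[u.min(0),u.max(0)]
for n,a,b in(("black",[347.0,234.6,23.7,42.0],[302.5,241.6,24.5,49.3]),("red",[405.2,253.6,28.5,41.0],[328.7,302.6,26.4,43.4])):
    q=lambda r:np.r_[r[0],r[1],r[0]+r[2],r[1]+r[3]]
    h=lambda v:np.r_[rect(S,*v)-q(a),rect(D,*v)-q(b)]
    s=least_squares(h,[.5,.2],loss="soft_l1"); print(n,s.x,h(s.x).round(1))
for n,a,b,z in(("inkstone",[346.5,169.3,52.5,46.2],[382.3,207.4,37,52.3],.011),("pw",[409.5,214.4,58.4,50.9],[403.1,283.1,13.8,83.3],.006),("pot",[282.6,284.5,25.9,27.4],[230.9,252.2,25,21.2],.023)):
    q=lambda r:np.array([r[0]+r[2]/2,r[1]+r[3]/2])
    h=lambda v:np.r_[proj(S,[*v,z])[0]-q(a),proj(D,[*v,z])[0]-q(b)]
    s=least_squares(h,[.5,.2]); print(n,s.x,h(s.x).round(1))
E
```

```text
[ 0.56104416 -0.13683225  0.07538517  0.48908345] 4.319252063969553
[[0.9, -0.5], [1.4, -1.1], [-0.0, -1.5], [-0.3, -0.8], [2.0, -1.8], [0.8, 0.2], [-0.3, -0.2], [1.7, -3.1], [1.4, -0.3], [-0.2, -0.2], [-1.6, -2.1], [-0.3, -0.3], [-0.6, 0.4], [-1.0, -0.2], [-0.3, 1.2], [-1.6, 0.5], [-1.5, -1.1], [-0.1, -0.5], [-1.2, 1.4], [-0.2, -9.0], [1.4, -0.8], [-0.8, 0.2]]
black [0.57037582 0.20854326] [ 0.6 -3.8  0.7 -2.2 -1.3  0.9 -2.1 -0.5]
red [0.50390151 0.33639721] [ 0.5 -3.8  1.4 -1.2 -1.4 -2.4 -1.5  2.4]
inkstone [0.37566784 0.07285864] [-0.2 -3.2 -1.5  2.2]
pw [0.36209964 0.29886806] [ 2.6 -1.7 -2.1 -0.8]
pot [0.73868569 0.18419499] [ 2.6 -0.5 -2.2 -2.2]
```

```bash
cat > d.py <<'E'
import sys,numpy as np
from scipy.spatial.transform import Rotation as Ro
def delta(obs,target,yaw=None):
    R=Ro.from_euler('xyz',obs['tcp_rot'],degrees=True)
    d=R.inv().apply(np.array(target)-obs['ee_pos'])*1000
    return d
E
cat > go.py <<'E'
# usage: go.py x y z : tool-frame shift (mm) needed
from d import *
from workcell import bot
o=bot.get_obs(); t=[float(a) for a in sys.argv[1:4]]
d=delta(o,t); print("t",round(o['time'],2),"pos",o['ee_pos'].round(4),"rot",o['tcp_rot'].round(2),"shift mm",d.round(1),"norm",np.linalg.norm(d).round(1),"F",o['wrist_force'].round(1),"open",round(o['opening'],4))
E
```

servo_tool:
  motion:
    - [[0,0,-35,0,0,0.09],[0,0,-35,0,0,0.09]]

```text
time: 1.2
ee_pos: [0.1385, -0.5317, 0.3203]
tcp_rot: [-179.9, 0.0, 4.1]
wrist_force: [-0.1, 0.3, -0.2]
opening: 0.0855
```

```bash
python3 go.py .48 -.02 .32
```

```text
t 1.2 pos [ 0.1385 -0.5317  0.3203] rot [-1.7987e+02  2.0000e-02  4.0800e+00] shift mm [ 377.1 -486.     1.2] norm 615.2 F [-0.1  0.3 -0.2] open 0.0855
```

servo_tool:
  motion:
    - [[29,-37,0,0,0,0],[29,-37,0,0,0,0],[29,-37,0,0,0,0],[29,-37,0,0,0,0],[29,-37,0,0,0,0]]

```text
time: 1.7
ee_pos: [0.2699, -0.3353, 0.3204]
tcp_rot: [180.0, -0.0, 4.3]
wrist_force: [-0.0, 0.8, -0.1]
opening: 0.0856
```

servo_tool:
  motion:
    - [[29,-37,0,0,0,0],[29,-37,0,0,0,0],[29,-37,0,0,0,0],[29,-37,0,0,0,0]]

```text
time: 2.1
ee_pos: [0.3746, -0.1789, 0.3206]
tcp_rot: [180.0, -0.0, 4.3]
wrist_force: [1.1, -1.0, -0.5]
opening: 0.0856
```

```bash
python3 go.py .48 -.02 .32;python3 - <<'E'
from workcell import bot
import cv2,pickle
p=bot.camera("wrist"); pickle.dump(p,open("w1.pkl","wb")); cv2.imwrite("pics/w1.png",p["color"][:,:,::-1]); print(p["fx"],p["cx"],p["cy"],p["R"],-p["R"].T@p["t"])
E
```

```text
t 2.1 pos [ 0.3746 -0.1789  0.3206] rot [ 1.7997e+02 -5.0000e-02  4.2800e+00] shift mm [ 116.9 -150.6    0.6] norm 190.6 F [ 1.1 -1.  -0.5] open 0.0856
356.7436126190768 325.5332382829489 196.81312798245705 [[ 0.07513792 -0.99717214  0.00142138]
 [-0.9588711  -0.07186049  0.27459475]
 [-0.27371609 -0.0219954  -0.961559  ]] [ 0.44395986 -0.1732154   0.44431394]
```

View pics/w1.png

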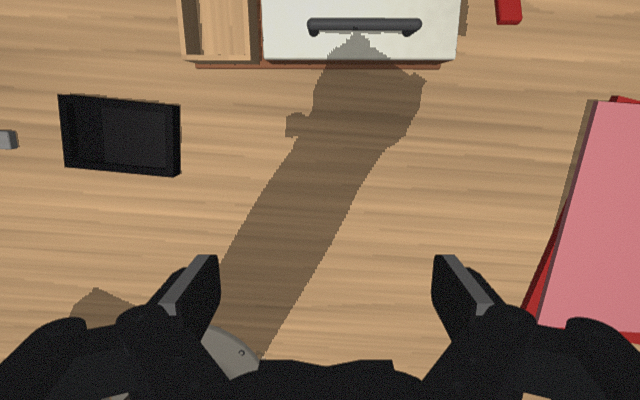

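The wrist view shows the handle at (365,25), the inkstone at (120,135) and the edge of the crate at (220,30). I'll move further forward to get the whole caddy in view.

servo_tool:
  motion:
    - [[47,-15,-5,0,0,0],[47,-15,-5,0,0,0],[47,-15,-5,0,0,0],[35,-15,-5,0,0,0],[0,0,0,0,0,0]]

```text
time: 2.65
ee_pos: [0.5484, -0.1057, 0.3381]
tcp_rot: [-179.9, 0.1, 4.5]
wrist_force: [0.2, -0.2, 0.5]
opening: 0.0853
```

```bash
python3 go.py .57 .209 .2;python3 - <<'E'
from workcell import bot
import cv2,pickle
p=bot.camera("wrist"); pickle.dump(p,open("w2.pkl","wb")); cv2.imwrite("pics/w2.png",p["color"][:,:,::-1]); print(p["R"],-p["R"].T@p["t"])
E
```

```text
t 2.65 pos [ 0.5484 -0.1057  0.3381] rot [-1.7993e+02  1.3000e-01  4.4600e+00] shift mm [  46.3 -311.9  138.3] norm 344.3 F [ 0.2 -0.2  0.5] open 0.0853
[[ 7.83981986e-02 -9.96922083e-01 -2.86253321e-04]
 [-9.57750225e-01 -7.53974067e-02  2.77542316e-01]
 [-2.76709647e-01 -2.14846585e-02 -9.60713371e-01]] [ 0.61814973 -0.09995996  0.46160311]
```

View pics/w2.png

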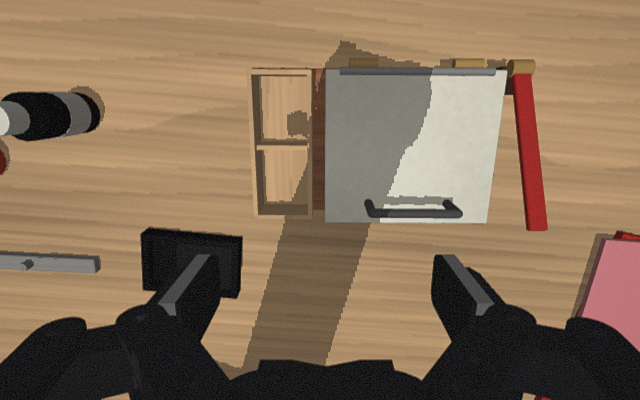

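Here the whole caddy shows: lid corners near (326,70) and (487,222), crate at (250–325, 70–216), and the red arm's tip at (537,230). I'll zoom in for precise corners.

```bash
python3 - <<'E'
import cv2
im=cv2.imread("pics/w2.png")[50:240,240:560]
cv2.imwrite("pics/w2z.png",cv2.resize(im,None,fx=2.5,fy=2.5,interpolation=cv2.INTER_CUBIC))
E
```

```text
(no output)
```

View pics/w2z.png

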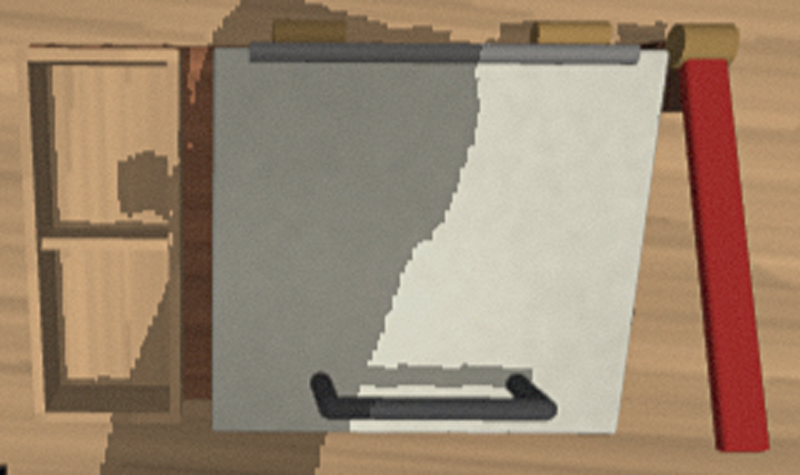

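```bash
cat > fit.py <<'E'
from geo import *
S=pickle.load(open("scene0.pkl","rb"));D=pickle.load(open("side0.pkl","rb"));Wc=pickle.load(open("w2.pkl","rb"))
L=[(85,40,70),(-85,40,70),(-85,-150,70),(85,-150,70)]
K=[(-84.75,125,56),(84.75,125,56),(84.75,55,56),(-84.75,55,56)]
H=[(-60,-100,107),(-60,-10,107)]
P=np.array(L+K+H)/1000
uS=np.array([(262,412),(447,275),(270,150),(85,268),(535,355),(355,495),(285,437),(462,308),(278,155),(373,216)])/4+[190,90]
uD=np.array([(52,236),(227,233),(220,105),(60,105),(230,305),(48,305),(52,255),(226,255),(201,104),(201,160)])/2.7273+[280,80]
uW=np.array([(212,47),(212,431),(616,433),(667,48),(42,415),(24,47),(180,47),(181,415),(552,409),(322,409)])/2.5+[240,50]
gS=np.array((215,76))/4+[190,90];gD=np.array((203,41))/2.7273+[280,80];gW=np.array((743,451))/2.5+[240,50]
def mk(use):
  def f(v):
    R,t=C(*v[:3]); W=P@R.T+t; g=gauge_pts(v[3],.170)@R.T+t
    o=[]
    for n,p,u,gg in(("S",S,uS,gS),("D",D,uD,gD),("W",Wc,uW,gW)):
        if n in use:o+=[(proj(p,W)-u).ravel(),(proj(p,g)-gg).ravel()]
    return np.concatenate(o)
  return f
for use in("SD","W","SDW"):
    f=mk(use);r=least_squares(f,[.56,-.14,.07,.5],loss="soft_l1")
    R,t=C(*r.x[:3]); print(use,r.x.round(4),"far",(R@[.041,.09,.011]+t).round(4),"near",(R@[-.041,.09,.011]+t).round(4),"handle",(R@[-.06,-.055,.107]+t).round(4))
    print(f(r.x).reshape(-1,2).round(1).tolist())
E
python3 fit.py
```

```text
SD [ 0.5612 -0.1373  0.0785  0.483 ] far [ 0.595  -0.0444  0.011 ] near [ 0.5132 -0.0508  0.011 ] handle [ 0.5057 -0.1969  0.107 ]
[[0.8, -0.5], [1.2, -1.2], [-0.3, -1.6], [-0.5, -0.7], [1.9, -2.0], [0.8, 0.1], [-0.3, -0.3], [1.5, -3.2], [1.1, -0.3], [-0.4, -0.3], [1.7, -1.1], [-1.6, -2.1], [-0.3, -0.5], [-0.8, 0.2], [-1.2, -0.3], [-0.2, 0.9], [-1.4, 0.4], [-1.5, -1.2], [-0.1, -0.7], [-1.4, 1.3], [-0.3, 2.5], [-0.2, 0.1]]
W [ 0.5618 -0.144   0.0715  0.4875] far [ 0.5963 -0.0513  0.011 ] near [ 0.5145 -0.0571  0.011 ] handle [ 0.5059 -0.2031  0.107 ]
[[0.9, -0.8], [-0.1, 0.1], [1.0, 0.4], [2.4, 0.1], [-2.7, 1.8], [-3.2, -0.3], [-0.3, 0.2], [-0.2, 2.2], [-2.5, -0.4], [3.6, -1.0], [0.0, 0.0]]
SDW [ 0.5614 -0.1427  0.0732  0.4931] far [ 0.5957 -0.0499  0.011 ] near [ 0.514  -0.0559  0.011 ] handle [ 0.5056 -0.2019  0.107 ]
[[-0.7, -1.7], [-0.0, -2.1], [-1.2, -2.5], [-1.6, -1.9], [0.4, -2.9], [-0.9, -1.0], [-1.9, -1.5], [0.2, -4.1], [0.1, -1.2], [-1.7, -1.2], [0.5, -2.4], [-1.5, -3.7], [-0.4, -1.8], [-0.6, -0.9], [-0.8, -1.6], [-0.5, -0.5], [-1.5, -1.3], [-1.4, -2.8], [-0.2, -2.0], [-1.2, 0.1], [-0.3, 1.3], [-0.2, -1.5], [-0.5, -0.5], [-1.1, 0.4], [-0.0, 0.4], [1.0, 0.1], [-3.7, 2.2], [-4.5, 0.2], [-1.6, 0.5], [-1.1, 2.5], [-3.7, -0.3], [2.5, -0.7], [-0.7, -0.1]]
```

servo_tool:
  motion:
    - [[-10,-45,0,0,0,0],[-10,-45,0,0,0,0],[-10,-45,0,0,0,0],[-10,-45,0,0,0,0],[0,0,0,0,0,0]]
  gripper: 75
  newtons: 40

```text
time: 3.2
ee_pos: [0.4914, 0.0535, 0.3414]
tcp_rot: [-179.2, -0.1, 5.9]
wrist_force: [-0.8, -0.8, -0.4]
opening: 0.075
```

```bash
python3 - <<'E'
from workcell import bot
import cv2,pickle
p=bot.camera("wrist"); pickle.dump(p,open("w3.pkl","wb")); cv2.imwrite("pics/w3.png",p["color"][:,:,::-1])
for n in ["ink_black_center","ink_red_center"]: print(n,[(x["rect"],round(x["confidence"],2)) for x in bot.look_for(p,n)[:2]])
E
```

```text
ink_black_center [([153.8, 37.4, 78.0, 57.7], 0.56)]
ink_red_center [([18.6, 96.3, 114.3, 52.3], 0.62)]
```

View pics/w3.png

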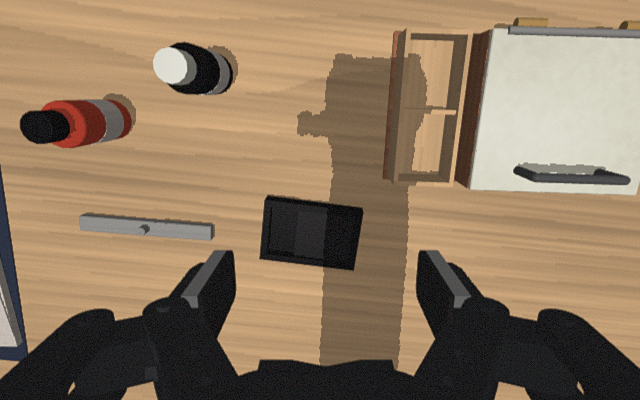

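The wrist view shows the black bottle's cap at (172,65), the red bottle at (78,122) and the crate at (385–465, 30–185). I'll work out the bottle poses from this view.

```bash
cat > bot_fit.py <<'E'
from geo import *
th=np.linspace(0,2*np.pi,60)
def cyl(x,y):
    return np.array([(x+rr*np.cos(a),y+rr*np.sin(a),z) for rr,z in((.025,0),(.025,.09),(.016,.09),(.016,.125)) for a in th])
def rect(p,x,y):
    u=proj(p,cyl(x,y)); return np.r_[u.min(0),u.max(0)]
def fitb(items,x0):
    q=lambda r:np.r_[r[0],r[1],r[0]+r[2],r[1]+r[3]]
    h=lambda v:np.concatenate([rect(p,*v)-q(r) for p,r in items])
    s=least_squares(h,x0,loss="soft_l1"); return s.x,h(s.x)
E
python3 - <<'E'
from bot_fit import *
p=pickle.load(open("w3.pkl","rb"))
print(-p["R"].T@p["t"])
for n,r,x0 in(("black",[153.8,37.4,78,57.7],[.57,.21]),("red",[20,96.3,112.5,52.3],[.5,.33])):
    x,h=fitb([(p,r)],x0);print(n,x.round(4),h.round(1))
E
python3 go.py .55 .21 .2
```

```text
[0.56071632 0.05938274 0.46517605]
black [0.5739 0.2052] [-0.9  1.1  2.5 -2.6]
red [0.5036 0.3332] [-0.4  1.8  0.7 -1. ]
t 3.35 pos [0.4931 0.0509 0.3407] rot [-1.7929e+02 -4.0000e-02  5.5900e+00] shift mm [  72.  -151.1  142.6] norm 219.9 F [-0.7 -0.6 -0.1] open 0.0749
```

```bash
python3 - <<'E'
import cv2
im=cv2.imread("pics/w3.png")[10:210,370:640]
cv2.imwrite("pics/w3z.png",cv2.resize(im,None,fx=2.9,fy=2.9,interpolation=cv2.INTER_CUBIC))
E
```

```text
(no output)
```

View pics/w3z.png

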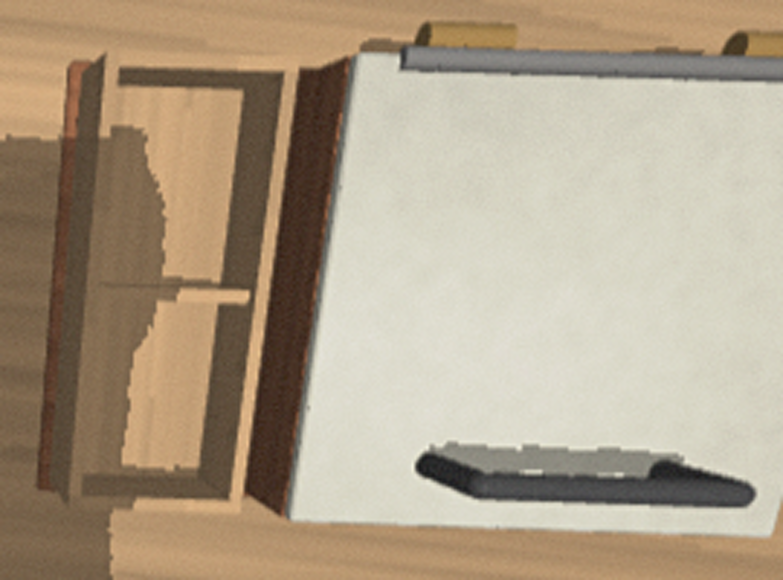

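```bash
python3 - <<'E'
from geo import *
p=pickle.load(open("w3.pkl","rb"));p2=pickle.load(open("w2.pkl","rb"))
P=np.array([(85,40,70),(-85,40,70),(-85,-150,70),(84.75,125,56),(-84.75,125,56),(84.75,55,56),(-84.75,55,56),(-60,-100,107),(-60,-10,107)])/1000
u=np.array([(352,55),(288,519),(772,537),(106,53),(70,508),(300,68),(241,510),(751,495),(470,487)])/2.9+[370,10]
P2=np.array([(85,40,70),(-85,40,70),(-85,-150,70),(85,-150,70),(-84.75,125,56),(84.75,125,56),(84.75,55,56),(-84.75,55,56),(-60,-100,107),(-60,-10,107)])/1000
u2=np.array([(212,47),(212,431),(616,433),(667,48),(42,415),(24,47),(180,47),(181,415),(556,409),(316,409)])/2.5+[240,50]
def f(v,a=1,b=1):
    R,t=C(*v[:3]); 
    return np.r_[a*(proj(p,P@R.T+t)-u).ravel(),b*(proj(p2,P2@R.T+t)-u2).ravel()]
for a,b in((1,0),(0,1),(1,1)):
    r=least_squares(f,[.56,-.14,.07],loss="soft_l1",args=(a,b)); R,t=C(*r.x)
    print(r.x.round(4),"far",(R@[.041,.09,.011]+t).round(4),"near",(R@[-.041,.09,.011]+t).round(4),"handle",(R@[-.06,-.055,.107]+t).round(4))
print(f(r.x).reshape(-1,2).round(1).tolist())
E
```

```text
[ 0.5608 -0.1436  0.0759] far [ 0.5948 -0.0507  0.011 ] near [ 0.5131 -0.0569  0.011 ] handle [ 0.5051 -0.203   0.107 ]
[ 0.5618 -0.144   0.0715] far [ 0.5963 -0.0513  0.011 ] near [ 0.5145 -0.0571  0.011 ] handle [ 0.5059 -0.2031  0.107 ]
[ 0.5613 -0.1437  0.0742] far [ 0.5955 -0.0509  0.011 ] near [ 0.5137 -0.057   0.011 ] handle [ 0.5055 -0.203   0.107 ]
[[2.2, -1.5], [0.6, 1.3], [0.9, 0.3], [-0.1, -0.5], [-0.9, -0.5], [-0.2, -3.7], [-0.4, 0.7], [-4.4, -0.5], [4.0, -0.5], [0.4, -0.2], [-0.2, 0.6], [0.9, 0.5], [1.9, 0.2], [-2.7, 2.5], [-3.6, 0.5], [-0.8, 0.8], [-0.2, 2.7], [-4.3, -0.2], [5.9, -0.5]]
```

servo_tool:
  motion:
    - [[19,-29,26,0,0,0],[19,-29,26,0,0,0],[19,-29,26,0,0,0],[19,-29,26,0,0,0],[19,-29,26,0,0,0.023]]

```text
time: 3.85
ee_pos: [0.5798, 0.1343, 0.2141]
tcp_rot: [-175.9, 0.1, 11.3]
wrist_force: [1.2, -0.9, 0.1]
opening: 0.0749
```

```bash
python3 go.py .574 .2055 .2
```

```text
t 3.85 pos [0.5798 0.1343 0.2141] rot [-1.759e+02  1.300e-01  1.128e+01] shift mm [  8.2 -69.8  19.1] norm 72.8 F [ 1.2 -0.9  0.1] open 0.0749
```

servo_tool:
  motion:
    - [[0,0,0,0,0,0]]

```text
time: 3.95
ee_pos: [0.5793, 0.1342, 0.2105]
tcp_rot: [-175.9, 0.5, 11.3]
wrist_force: [-0.5, 0.0, -0.6]
opening: 0.0751
```

```bash
python3 go.py .574 .2055 .2; python3 -c "
from workcell import bot;print(bot.get_obs()['q'].round(1))"
```

```text
t 3.95 pos [0.5793 0.1342 0.2105] rot [-175.9     0.48   11.28] shift mm [  8.8 -70.   15.4] norm 72.3 F [-0.5  0.  -0.6] open 0.0751
[ 11.2  11.   12.3  91.8   4.1 179.9]
```

```bash
cat > go.py <<'E'
# usage: go.py x y z yaw [roll pitch]: tool-frame shift (mm) and rotvec needed
from d import *
from workcell import bot
o=bot.get_obs(); t=[float(a) for a in sys.argv[1:4]]
yaw=float(sys.argv[4])
R=Ro.from_euler('xyz',o['tcp_rot'],degrees=True); T=Ro.from_euler('xyz',[180,0,yaw],degrees=True)
d=delta(o,t); dT=T.inv().apply(np.array(t)-o['ee_pos'])*1000
print("t",round(o['time'],2),"pos",o['ee_pos'].round(4),"rot",o['tcp_rot'].round(2),"\nshift(now axes)",d.round(1),"shift(target axes)",dT.round(1),"norm",np.linalg.norm(d).round(1),"rotvec",(R.inv()*T).as_rotvec().round(4),"F",o['wrist_force'].round(1),"open",round(o['opening'],4),"q",o['q'].round(0))
E
python3 go.py .574 .2055 .2 94.25
```

```text
t 3.95 pos [0.5793 0.1342 0.2105] rot [-175.9     0.48   11.28] 
shift(now axes) [  8.8 -70.   15.4] shift(target axes) [71.5 -0.  10.5] norm 72.3 rotvec [-0.0646 -0.0448 -1.4478] F [-0.5  0.  -0.6] open 0.0751 q [ 11.  11.  12.  92.   4. 180.]
```

servo_tool:
  motion:
    - [[0,0,0,0,0,-0.14],[0,0,0,0,0,-0.14],[0,0,0,0,0,-0.14],[0,0,0,0,0,-0.14],[0,0,0,0,0,-0.14]]

```text
time: 4.45
ee_pos: [0.579, 0.1332, 0.2164]
tcp_rot: [-176.9, -2.6, 51.6]
wrist_force: [-0.0, -0.1, 0.2]
opening: 0.0751
```

```bash
python3 go.py .574 .2055 .2 94.25
```

```text
t 4.45 pos [0.579  0.1332 0.2164] rot [-176.86   -2.57   51.57] 
shift(now axes) [ 52.7 -47.8  21.4] shift(target axes) [72.5  0.3 16.4] norm 74.3 rotvec [-0.0355 -0.0631 -0.7434] F [-0.  -0.1  0.2] open 0.0751 q [ 11.  11.  12.  92.   4. 139.]
```

servo_tool:
  motion:
    - [[0,0,0,-0.008,-0.013,-0.148],[0,0,0,-0.008,-0.013,-0.148],[0,0,0,-0.007,-0.013,-0.148],[0,0,0,-0.007,-0.013,-0.148],[0,0,0,-0.006,-0.012,-0.148]]
  gripper: 78

```text
time: 4.95
ee_pos: [0.5791, 0.1332, 0.2164]
tcp_rot: [-180.0, 0.1, 94.1]
wrist_force: [0.1, -0.5, 0.4]
opening: 0.0779
```

```bash
python3 go.py .574 .2055 .2 94.25
```

```text
t 4.95 pos [0.5791 0.1332 0.2164] rot [-1.7996e+02  1.3000e-01  9.4080e+01] 
shift(now axes) [72.5  0.1 16.3] shift(target axes) [72.5  0.3 16.4] norm 74.3 rotvec [-0.0007  0.0023 -0.003 ] F [ 0.1 -0.5  0.4] open 0.0779 q [13. 11. 13. 92. -0. 99.]
```

```bash
cat > snap.py <<'E'
import sys,cv2,pickle
from workcell import bot
cam,name=sys.argv[1:3]
p=bot.camera(cam); pickle.dump(p,open(name+".pkl","wb")); cv2.imwrite(f"pics/{name}.png",p["color"][:,:,::-1])
for n in sys.argv[3:]: print(n,[([round(v,1) for v in x["rect"]],round(x["confidence"],2)) for x in bot.look_for(p,n)[:2]])
E
python3 snap.py wrist w4 ink_black_center
```

```text
ink_black_center [([288.1, 45.0, 70.8, 84.0], 0.78)]
```

View pics/w4.png

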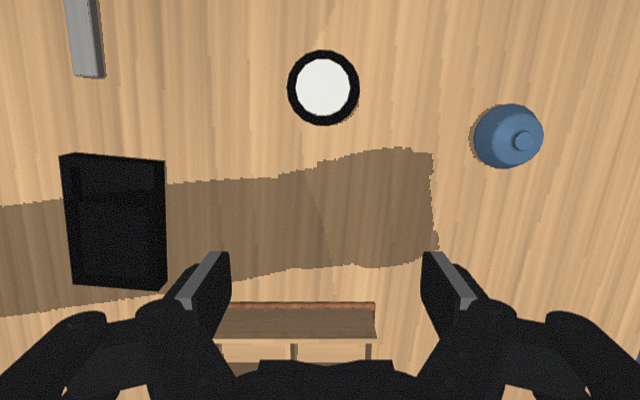

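The black bottle is seen from overhead with its rim spanning (287–360, 49–126). I'll fit its centre.

```bash
python3 - <<'E'
from bot_fit import *
p=pickle.load(open("w4.pkl","rb"))
for r in([288.1,45,70.8,84],[287,49,73,77]):
    x,h=fitb([(p,r)],[.57,.21]);print(x.round(4),h.round(1))
# cap top circle centre at (323,87)
h=lambda v:proj(p,[[*v,.125]])[0]-[323,87]
print(least_squares(h,[.57,.2]).x)
print(-p["R"].T@p["t"])
E
python3 go.py .574 .2055 .15 94.25
```

```text
[0.5721 0.2074] [-1.9  2.2  1.9 -3.8]
[0.5722 0.2065] [-0.8 -0.4  0.8  0.5]
[0.5721592 0.2069532]
[0.57432094 0.20328967 0.33993718]
t 5.05 pos [0.579  0.1336 0.2164] rot [-1.7996e+02  1.0000e-01  9.3890e+01] 
shift(now axes) [72.2 -0.  66.2] shift(target axes) [72.   0.4 66.4] norm 98.0 rotvec [-0.0008  0.0017 -0.0063] F [-0.6  0.7 -0.1] open 0.0782 q [13. 11. 13. 92. -0. 99.]
```

servo_tool:
  motion:
    - [[24,-1,5,0,0,0],[24,-1,20,0,0,0],[24,0,20,0,0,0],[0,0,10,0,0,0],[0,0,10,0,0,0]]

```text
time: 5.55
ee_pos: [0.572, 0.2059, 0.1501]
tcp_rot: [-179.9, 0.1, 93.7]
wrist_force: [-0.5, 0.2, 0.7]
opening: 0.0783
```

```bash
python3 go.py .572 .2065 .083 94.25
```

```text
t 5.55 pos [0.572  0.2059 0.1501] rot [-1.7989e+02  9.0000e-02  9.3690e+01] 
shift(now axes) [ 0.7  0.2 67.1] shift(target axes) [ 0.6  0.1 67.1] norm 67.1 rotvec [-0.0019  0.0015 -0.0098] F [-0.5  0.2  0.7] open 0.0783 q [ 20.  12.   7.  85.  -0. 106.]
```

servo_tool:
  motion:
    - [[0,0,25,0,0,0],[0,0,20,0,0,0],[0,0,14,0,0,0],[0,0,8,0,0,0],[0,0,0,0,0,0]]

```text
time: 6.05
ee_pos: [0.5717, 0.2057, 0.0827]
tcp_rot: [-179.8, 0.1, 93.8]
wrist_force: [-0.1, 0.3, -0.7]
opening: 0.0778
```

servo_tool:
  motion:
    - [[0,0,0,0,0,0],[0,0,0,0,0,0],[0,0,0,0,0,0],[0,0,0,0,0,0],[0,0,0,0,0,0]]
  gripper: 40
  newtons: 35

```text
time: 6.55
ee_pos: [0.5723, 0.2067, 0.0847]
tcp_rot: [180.0, 0.0, 93.9]
wrist_force: [-0.9, -0.5, 5.7]
opening: 0.0486
```

servo_tool:
  motion:
    - [[0,0,-10,0,0,0],[0,0,-25,0,0,0],[0,0,-30,0,0,0],[0,0,-25,0,0,0],[0,0,-10,0,0,0]]

```text
time: 7.05
ee_pos: [0.5727, 0.2069, 0.1865]
tcp_rot: [179.9, 0.0, 93.9]
wrist_force: [0.7, 0.1, -3.0]
opening: 0.0485
```

```bash
python3 go.py .5955 -.0505 .185 94.25
```

```text
t 7.05 pos [0.5727 0.2069 0.1865] rot [1.799e+02 1.000e-02 9.387e+01] 
shift(now axes) [-258.4    5.4    1.6] shift(target axes) [-258.4    3.7    1.5] norm 258.4 rotvec [ 0.0017  0.0003 -0.0065] F [ 0.7  0.1 -3. ] open 0.0485 q [ 20.  12.  11.  89.  -0. 106.]
```

servo_tool:
  motion:
    - [[-20,1,0,0,0,0],[-38,1,0,0,0,0],[-45,1,0,0,0,0],[-45,1,0,0,0,0],[-42,1,0,0,0,0]]

```text
time: 7.55
ee_pos: [0.5895, 0.0156, 0.1828]
tcp_rot: [-179.8, 0.1, 93.9]
wrist_force: [0.8, 0.3, -2.4]
opening: 0.0481
```

servo_tool:
  motion:
    - [[-35,1,0,0,0,0],[-22,-1,0,0,0,-0.006],[-11,0,0,0,0,0],[0,0,0,0,0,0]]

```text
time: 7.95
ee_pos: [0.5944, -0.0513, 0.183]
tcp_rot: [-179.9, 0.1, 94.1]
wrist_force: [0.7, 0.1, -2.5]
opening: 0.0487
```

```bash
python3 go.py .5955 -.0505 .125 94.25; python3 snap.py scene s5; python3 snap.py side d5; python3 snap.py wrist w5; python3 - <<'E'
import cv2,numpy as np
a=cv2.imread("pics/s5.png")[90:240,200:360];b=cv2.imread("pics/d5.png")[60:220,260:400]
a=cv2.resize(a,(400,375),interpolation=cv2.INTER_CUBIC);b=cv2.resize(b,(400,457),interpolation=cv2.INTER_CUBIC)
o=np.zeros((457,800,3),np.uint8);o[:375,:400]=a;o[:,400:]=b;cv2.imwrite("pics/c5.png",o)
E
```

```text
t 7.95 pos [ 0.5944 -0.0513  0.183 ] rot [-1.7985e+02  6.0000e-02  9.4110e+01] 
shift(now axes) [ 0.8  1.3 58. ] shift(target axes) [ 0.8  1.2 58. ] norm 58.0 rotvec [-0.0026  0.0011 -0.0024] F [ 0.7  0.1 -2.5] open 0.0487 q [-5. 11.  9. 88. -0. 81.]
```

View pics/c5.png

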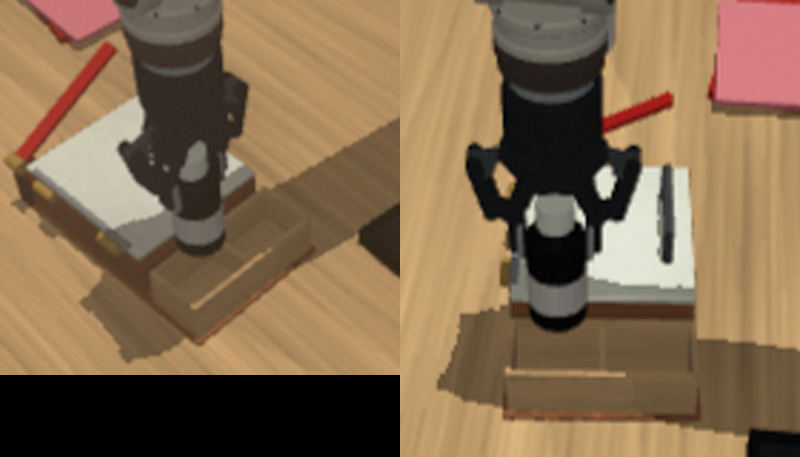

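View pics/w5.png

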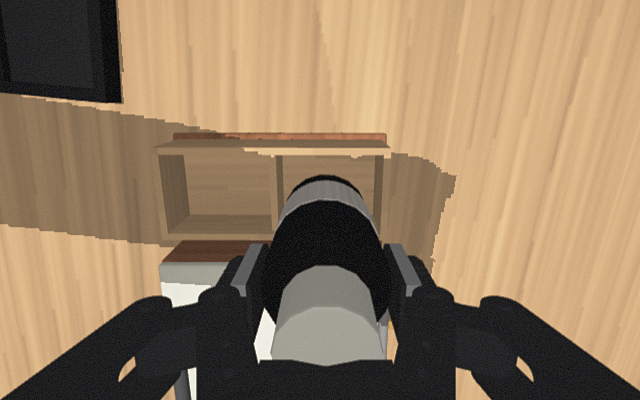

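In the wrist view the bottle sits over the far cell (cell interior about 283–375, 155–240). The crate is clear enough here to refit, so I'll zoom in.

```bash
python3 - <<'E'
import cv2
im=cv2.imread("pics/w5.png")[120:290,140:410]
cv2.imwrite("pics/w5z.png",cv2.resize(im,None,fx=2.9,fy=2.9,interpolation=cv2.INTER_CUBIC))
E
```

```text
(no output)
```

View pics/w5z.png

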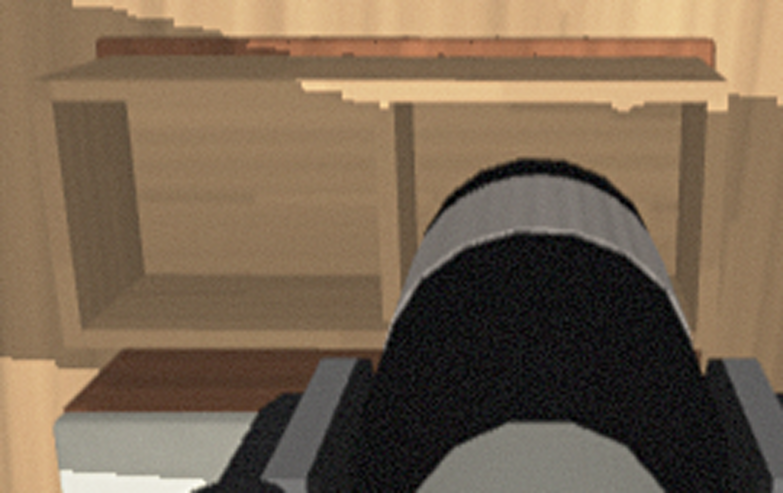

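```bash
python3 - <<'E'
from geo import *
p=pickle.load(open("w5.pkl","rb"))
P=np.array([(-84.75,125,56),(84.75,125,56),(-79.75,120,56),(79.75,120,56),(-79.75,60,56),(-84.75,55,56),(-79.75,60,11)])/1000
u=np.array([(36,80),(727,80),(52,102),(706,104),(80,328),(65,348),(146,275)])/2.9+[140,120]
def f(v):
    R,t=C(*v); return (proj(p,P@R.T+t)-u).ravel()
r=least_squares(f,[.56,-.14,.07],loss="soft_l1");R,t=C(*r.x)
print(r.x.round(4),"far",(R@[.04125,.09,.011]+t).round(4),"near",(R@[-.04125,.09,.011]+t).round(4),"handle",(R@[-.06,-.055,.107]+t).round(4))
print(f(r.x).reshape(-1,2).round(1).tolist())
# where bottle should be: foot front (max +y point)   pixel of bottom circle top
from workcell import bot
o=bot.get_obs();e=o['ee_pos']
for dz in (-.0847,):
  th=np.linspace(0,6.28,80);ring=np.c_[e[0]+.025*np.cos(th),e[1]+.025*np.sin(th),np.full(80,e[2]+dz)]
  q=proj(p,ring);print(q.min(0),q.max(0),"measured top of foot",np.array([540,158])/2.9+[140,120])
E
```

```text
[ 0.5617 -0.1436  0.0719] far [ 0.5964 -0.0509  0.011 ] near [ 0.5141 -0.0568  0.011 ] handle [ 0.5059 -0.2028  0.107 ]
[[-2.1, 0.1], [0.1, 0.8], [0.3, -0.4], [-0.1, -0.4], [0.8, 0.6], [0.1, -0.2], [-0.1, -0.4]]
[285.42738061 172.59647478] [366.76286145 249.83119063] measured top of foot [326.20689655 174.48275862]
```

servo_tool:
  motion:
    - [[0,2,10,0,0,0],[0,0,20,0,0,0],[0,0,20,0,0,0],[0,0,15,0,0,0],[0,0,10,0,0,0]]

```text
time: 8.6
ee_pos: [0.5958, -0.0497, 0.1067]
tcp_rot: [-179.8, 0.1, 94.3]
wrist_force: [0.4, -0.0, -2.1]
opening: 0.0481
```

servo_tool:
  motion:
    - [[0,0,4,0,0,0],[0,0,4,0,0,0],[0,0,2,0,0,0],[0,0,0,0,0,0]]

```text
time: 9.0
ee_pos: [0.5965, -0.0505, 0.0989]
tcp_rot: [-179.9, 0.1, 94.2]
wrist_force: [-0.5, -0.6, -1.8]
opening: 0.0488
```

servo_tool:
  motion:
    - [[0,0,1.5,0,0,0],[0,0,1.5,0,0,0],[0,0,0,0,0,0]]

```text
time: 9.3
ee_pos: [0.5965, -0.0505, 0.0958]
tcp_rot: [-179.9, 0.1, 94.2]
wrist_force: [-0.4, 1.0, -2.7]
opening: 0.0485
```

servo_tool:
  motion:
    - [[0,0,1,0,0,0],[0,0,1,0,0,0],[0,0,0,0,0,0]]

```text
time: 9.6
ee_pos: [0.5965, -0.0506, 0.0957]
tcp_rot: [-180.0, 0.1, 94.2]
wrist_force: [-5.1, 0.6, 11.6]
opening: 0.0487
```

servo_tool:
  motion:
    - [[0,0,-1,0,0,0],[0,0,0,0,0,0]]

```text
time: 9.8
ee_pos: [0.5965, -0.0505, 0.0957]
tcp_rot: [-180.0, 0.1, 94.2]
wrist_force: [-4.0, -0.2, 8.5]
opening: 0.0483
```

servo_tool:
  motion:
    - [[0,0,0,0,0,0],[0,0,0,0,0,0],[0,0,0,0,0,0],[0,0,0,0,0,0]]
  gripper: 68

```text
time: 10.2
ee_pos: [0.5963, -0.0504, 0.0944]
tcp_rot: [-179.9, 0.1, 94.2]
wrist_force: [-0.1, -0.5, -0.6]
opening: 0.0683
```

servo_tool:
  motion:
    - [[0,0,-10,0,0,0],[0,0,-25,0,0,0],[0,0,-40,0,0,0],[0,0,-30,0,0,0],[0,0,0,0,0,0]]

```text
time: 10.7
ee_pos: [0.598, -0.0504, 0.2054]
tcp_rot: [179.7, 0.1, 94.2]
wrist_force: [0.6, 1.1, 0.6]
opening: 0.0679
```

```bash
python3 snap.py wrist w6;python3 snap.py side d6; python3 go.py .504 .334 .2 94.2
```

```text
t 10.8 pos [ 0.5969 -0.0503  0.2007] rot [1.7999e+02 9.0000e-02 9.4220e+01] 
shift(now axes) [ 3.901e+02 -6.440e+01  1.000e-01] shift(target axes) [390.1 -64.5   0.7] norm 395.4 rotvec [0.0002 0.0015 0.0003] F [-0.1  0.9 -0.4] open 0.068 q [-5. 11. 11. 90. -0. 81.]
```

View pics/w6.png

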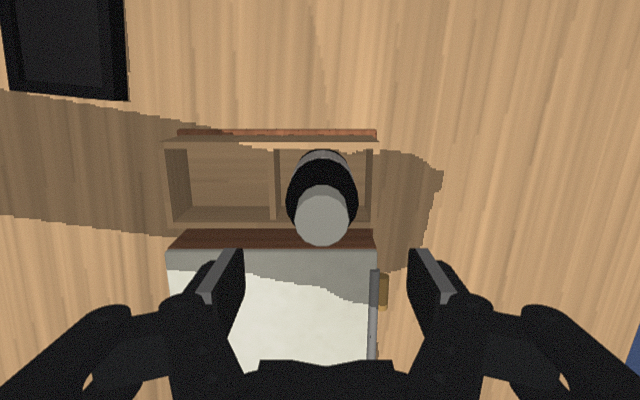

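The black bottle stands upright in the far cell, its cap at (322,215). Next is the red bottle.

servo_tool:
  motion:
    - [[20,-5,0,0,0,0],[40,-9,0,0,0,0],[45,-10,0,0,0,0],[45,-10,0,0,0,0],[45,-10,0,0,0,0]]
  gripper: 78

```text
time: 11.3
ee_pos: [0.537, 0.1422, 0.1981]
tcp_rot: [-179.8, 0.1, 94.2]
wrist_force: [0.4, 0.3, -0.6]
opening: 0.0779
```

servo_tool:
  motion:
    - [[45,-10,0,0,0,0],[40,-9,0,0,0,0],[25,-5,0,0,0,0],[11,-2,0,0,0,0],[0,0,0,0,0,0]]

```text
time: 11.8
ee_pos: [0.5028, 0.2605, 0.1983]
tcp_rot: [-179.8, 0.1, 94.3]
wrist_force: [0.1, 0.5, 0.5]
opening: 0.078
```

```bash
python3 go.py .504 .334 .15 94.2; python3 snap.py wrist w7 ink_red_center
```

```text
t 11.8 pos [0.5028 0.2605 0.1983] rot [-1.7981e+02  1.1000e-01  9.4330e+01] 
shift(now axes) [73.3  6.9 48.1] shift(target axes) [73.2  6.6 48.3] norm 88.0 rotvec [-0.0033  0.002   0.0022] F [0.1 0.5 0.5] open 0.078 q [ 27.   7.   6.  90.  -0. 113.]
ink_red_center [([297.6, 44.3, 79.6, 83.4], 0.66)]
```

View pics/w7.png

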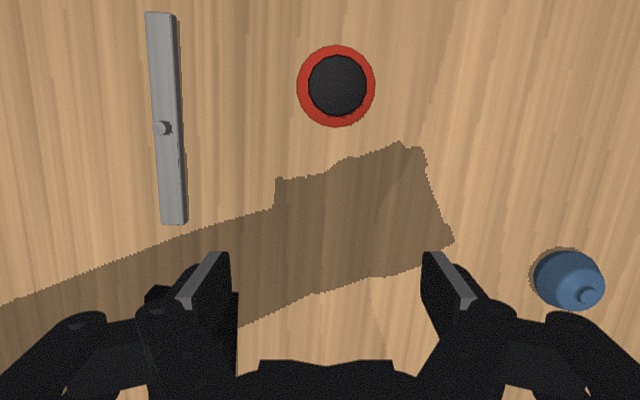

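The red bottle is seen from overhead, spanning (297–376, 45–128), and nothing else is nearby.

```bash
python3 - <<'E'
from bot_fit import *
p=pickle.load(open("w7.pkl","rb"))
for r in([297.6,44.3,79.6,83.4],[297,45,79,83]):
    x,h=fitb([(p,r)],[.5,.33]);print(x.round(4),h.round(1))
h=lambda v:proj(p,[[*v,.125]])[0]-[338,85]
print(least_squares(h,[.5,.33]).x)
E
```

```text
[0.504  0.3349] [-0.5 -0.4  0.5  0.4]
[0.5035 0.3346] [-0.8 -0.5  0.7  0.6]
[0.50336323 0.33547189]
```

servo_tool:
  motion:
    - [[15,2,5,0,0,0],[25,2,12,0,0,0],[24,2,12,0,0,0],[10,0,12,0,0,0],[0,0,8,0,0,0]]

```text
time: 12.4
ee_pos: [0.5037, 0.3342, 0.1484]
tcp_rot: [-179.8, 0.1, 94.2]
wrist_force: [-0.2, -0.1, 0.1]
opening: 0.0783
```

```bash
python3 go.py .5037 .335 .083 94.2
```

```text
t 12.4 pos [0.5037 0.3342 0.1484] rot [-1.7981e+02  1.2000e-01  9.4250e+01] 
shift(now axes) [ 1.   0.3 65.4] shift(target axes) [ 0.8  0.  65.4] norm 65.5 rotvec [-0.0033  0.0021  0.0009] F [-0.2 -0.1  0.1] open 0.0783 q [ 34.  12.   6.  85.  -0. 119.]
```

servo_tool:
  motion:
    - [[1,0,25,0,0,0],[0,0,20,0,0,0],[0,0,13,0,0,0],[0,0,7,0,0,0],[0,0,0,0,0,0]]

```text
time: 12.9
ee_pos: [0.5037, 0.3341, 0.0847]
tcp_rot: [-179.9, 0.1, 94.2]
wrist_force: [-0.3, -0.3, -0.2]
opening: 0.0776
```

servo_tool:
  motion:
    - [[0,0,0,0,0,0],[0,0,0,0,0,0],[0,0,0,0,0,0],[0,0,0,0,0,0],[0,0,0,0,0,0]]
  gripper: 40

```text
time: 13.4
ee_pos: [0.5041, 0.3351, 0.0866]
tcp_rot: [-180.0, 0.0, 94.2]
wrist_force: [-0.6, -1.1, 6.5]
opening: 0.0483
```

servo_tool:
  motion:
    - [[0,0,-10,0,0,0],[0,0,-25,0,0,0],[0,0,-30,0,0,0],[0,0,-25,0,0,0],[0,0,-10,0,0,0]]

```text
time: 13.9
ee_pos: [0.5045, 0.3353, 0.1883]
tcp_rot: [179.9, -0.0, 94.2]
wrist_force: [-0.3, 0.1, -2.8]
opening: 0.0484
```

```bash
python3 go.py .5141 -.0568 .185 94.2
```

```text
t 13.9 pos [0.5045 0.3353 0.1883] rot [ 1.7993e+02 -2.0000e-02  9.4220e+01] 
shift(now axes) [-391.8  -19.3    3.1] shift(target axes) [-391.8  -19.2    3.3] norm 392.3 rotvec [ 0.0013 -0.0004  0.0003] F [-0.3  0.1 -2.8] open 0.0484 q [ 34.  12.  11.  89.  -0. 119.]
```

servo_tool:
  motion:
    - [[-20,-1,0,0,0,0],[-38,-2,0,0,0,0],[-45,-2,0,0,0,0],[-45,-2,0,0,0,0],[-45,-2,0,0,0,0]]

```text
time: 14.4
ee_pos: [0.5082, 0.1393, 0.184]
tcp_rot: [-179.8, 0.1, 94.2]
wrist_force: [0.8, 0.1, -2.6]
opening: 0.0488
```

servo_tool:
  motion:
    - [[-45,-2,0,0,0,0],[-45,-2,0,0,0,0],[-45,-2,0,0,0,0],[-35,-2,0,0,0,0],[-19,-2,0,0,0,0]]

```text
time: 14.9
ee_pos: [0.5118, -0.0507, 0.1843]
tcp_rot: [-179.8, 0.1, 94.1]
wrist_force: [-0.2, 0.5, -3.1]
opening: 0.0485
```

servo_tool:
  motion:
    - [[-10,0,0,0,0,0],[0,0,0,0,0,0]]

```text
time: 15.1
ee_pos: [0.5132, -0.0585, 0.1848]
tcp_rot: [-179.8, 0.1, 94.1]
wrist_force: [1.4, -0.2, -2.7]
opening: 0.0483
```

```bash
python3 go.py .5141 -.0568 .1 94.2;python3 snap.py wrist w8
```

```text
t 15.1 pos [ 0.5132 -0.0585  0.1848] rot [-1.7982e+02  6.0000e-02  9.4110e+01] 
shift(now axes) [ 1.7  1.3 84.8] shift(target axes) [ 1.6  1.  84.8] norm 84.9 rotvec [-0.0031  0.0011 -0.0015] F [ 1.4 -0.2 -2.7] open 0.0483 q [-6. -0. -3. 88. -0. 79.]
```

View pics/w8.png

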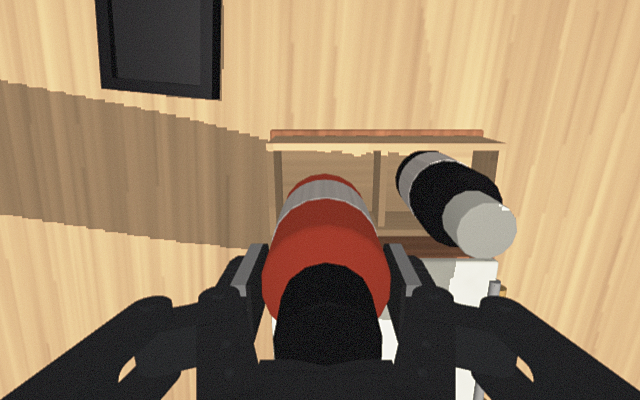

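The red bottle is over the near cell (interior about 283–375) and the black one is still upright. I'll lower it now.

servo_tool:
  motion:
    - [[1.5,1,10,0,0,0],[0,0,22,0,0,0],[0,0,22,0,0,0],[0,0,15,0,0,0],[0,0,8,0,0,0]]

```text
time: 15.65
ee_pos: [0.5138, -0.055, 0.1068]
tcp_rot: [-179.8, 0.0, 94.3]
wrist_force: [-0.4, -0.3, -3.3]
opening: 0.0482
```

servo_tool:
  motion:
    - [[0,0,3,0,0,0],[0,0,3,0,0,0],[0,0,1,0,0,0],[0,0,0,0,0,0]]

```text
time: 16.05
ee_pos: [0.5148, -0.056, 0.1022]
tcp_rot: [-179.9, 0.1, 94.2]
wrist_force: [0.1, 0.4, -2.8]
opening: 0.0485
```

servo_tool:
  motion:
    - [[0,0,1.5,0,0,0],[0,0,1.5,0,0,0],[0,0,1,0,0,0],[0,0,0,0,0,0]]

```text
time: 16.45
ee_pos: [0.5145, -0.056, 0.0977]
tcp_rot: [-179.9, 0.1, 94.2]
wrist_force: [-0.8, 0.9, -3.3]
opening: 0.048
```

servo_tool:
  motion:
    - [[0,0,1,0,0,0],[0,0,0,0,0,0]]

```text
time: 16.65
ee_pos: [0.5146, -0.0561, 0.0976]
tcp_rot: [-179.9, 0.1, 94.2]
wrist_force: [-3.8, -1.0, 4.3]
opening: 0.0488
```

Contact with the floor. I'll release and lift.

servo_tool:
  motion:
    - [[0,0,0,0,0,0],[0,0,0,0,0,0],[0,0,0,0,0,0],[0,0,0,0,0,0]]
  gripper: 66

```text
time: 17.05
ee_pos: [0.5146, -0.056, 0.0967]
tcp_rot: [-179.9, 0.1, 94.2]
wrist_force: [0.7, 1.0, -0.4]
opening: 0.0661
```

servo_tool:
  motion:
    - [[0,0,-10,0,0,0],[0,0,-25,0,0,0],[0,0,-40,0,0,0],[0,0,-30,0,0,0],[0,0,0,0,0,0]]

```text
time: 17.55
ee_pos: [0.5162, -0.056, 0.2071]
tcp_rot: [179.7, 0.1, 94.2]
wrist_force: [1.1, 0.4, -0.3]
opening: 0.0664
```

```bash
python3 snap.py wrist w9; python3 snap.py scene s9; python3 snap.py side d9;python3 go.py .5059 -.2028 .2 94.2; python3 - <<'E'
import cv2,numpy as np
a=cv2.imread("pics/s9.png")[90:240,200:360];b=cv2.imread("pics/d9.png")[60:220,260:400]
a=cv2.resize(a,(400,375),interpolation=cv2.INTER_CUBIC);b=cv2.resize(b,(400,457),interpolation=cv2.INTER_CUBIC)
o=np.zeros((457,800,3),np.uint8);o[:375,:400]=a;o[:,400:]=b;cv2.imwrite("pics/c9.png",o)
E
```

```text
t 17.7 pos [ 0.5146 -0.0558  0.2016] rot [-1.7989e+02  7.0000e-02  9.4220e+01] 
shift(now axes) [-145.9  -19.5    1.8] shift(target axes) [-145.9  -19.5    1.6] norm 147.2 rotvec [-0.0018  0.0012  0.0003] F [ 0.6  0.4 -0.4] open 0.0659 q [-6. -0. -1. 90. -0. 80.]
```

View pics/w9.png

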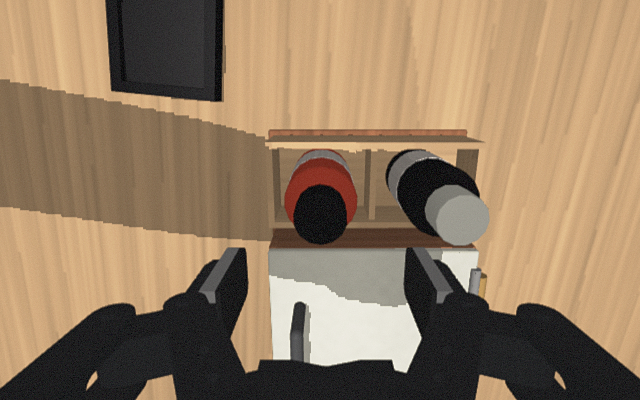

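View pics/c9.png

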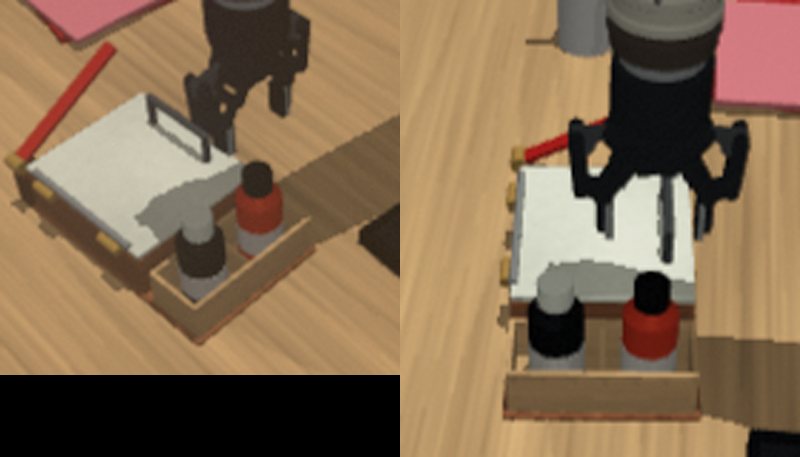

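Both bottles stand upright in their cells: red near, black far. Now I'll move above the handle.

servo_tool:
  motion:
    - [[-20,-3,0,0,0,0],[-40,-5,0,0,0,0],[-45,-6,0,0,0,0],[-30,-4,0,0,0,0],[-11,-1,0,0,0,0]]
  gripper: 50

```text
time: 18.2
ee_pos: [0.5055, -0.2051, 0.2004]
tcp_rot: [-179.8, 0.0, 94.1]
wrist_force: [0.3, 0.5, -0.5]
opening: 0.05
```

```bash
python3 go.py .5059 -.2028 .107 94.2; python3 snap.py wrist w10
```

```text
t 18.2 pos [ 0.5055 -0.2051  0.2004] rot [-1.7977e+02  3.0000e-02  9.4070e+01] 
shift(now axes) [ 2.3  0.9 93.4] shift(target axes) [ 2.2  0.5 93.4] norm 93.5 rotvec [-0.004   0.0005 -0.0023] F [ 0.3  0.5 -0.5] open 0.05 q [-22.   4.   3.  90.  -0.  64.]
```

View pics/w10.png

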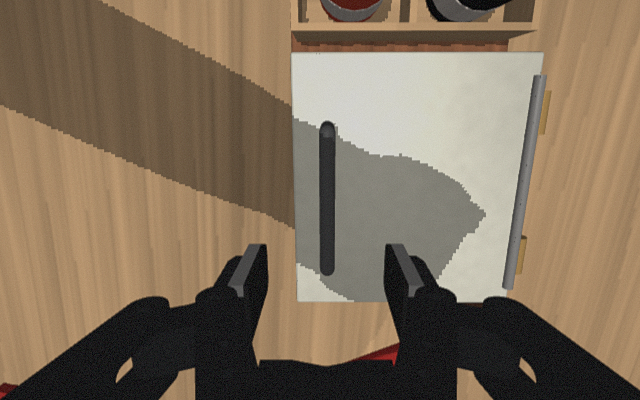

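The bar (column 327) is centred between the jaws (columns 266 and 385, mid about 326). I'll descend onto it.

servo_tool:
  motion:
    - [[2,0.5,15,0,0,0],[0,0,28,0,0,0],[0,0,28,0,0,0],[0,0,15,0,0,0],[0,0,8,0,0,0]]

```text
time: 18.75
ee_pos: [0.5061, -0.1998, 0.1063]
tcp_rot: [-179.8, -0.0, 94.3]
wrist_force: [-0.6, 0.1, 0.5]
opening: 0.0501
```

servo_tool:
  motion:
    - [[0,0,0,0,0,0]]

```text
time: 18.85
ee_pos: [0.5064, -0.2003, 0.1073]
tcp_rot: [-179.8, 0.0, 94.2]
wrist_force: [0.2, -0.0, 0.6]
opening: 0.0503
```

servo_tool:
  motion:
    - [[0,0,0,0,0,0],[0,0,0,0,0,0],[0,0,0,0,0,0],[0,0,0,0,0,0],[0,0,0,0,0,0]]
  gripper: 2
  newtons: 70

```text
time: 19.35
ee_pos: [0.5057, -0.2012, 0.1089]
tcp_rot: [-179.8, 0.1, 94.2]
wrist_force: [-8.3, -0.7, 6.4]
opening: 0.0075
```

servo_tool:
  motion:
    - [[0,0,0,0,0,0],[0,0,0,0,0,0],[0,0,0,0,0,0]]

```text
time: 19.65
ee_pos: [0.5057, -0.2012, 0.1089]
tcp_rot: [-179.8, 0.1, 94.2]
wrist_force: [-8.5, -0.6, 5.8]
opening: 0.0076
```

```bash
python3 go.py .5059 -.2028 .107 94.2; python3 - <<'E'
import numpy as np
# arc of handle centre: hinge at (x85,z62): r vector (-.145,.045); increments in caddy frame
a=np.linspace(0,.49,15); v=np.c_[-.145*np.cos(a)+.045*np.sin(a), .045*np.cos(a)+.145*np.sin(a)]
print(np.c_[a,(v-v[0])*1000].round(2)); print((np.diff(v,axis=0)*1000).round(1))
E
```

```text
t 19.65 pos [ 0.5057 -0.2012  0.1089] rot [-1.7982e+02  1.0000e-01  9.4180e+01] 
shift(now axes) [-1.6  0.1  1.9] shift(target axes) [-1.6  0.1  1.9] norm 2.5 rotvec [-0.0032  0.0018 -0.0004] F [-8.5 -0.6  5.8] open 0.0076 q [-22.   4.  -7.  80.  -0.  64.]
[[0.000e+00 0.000e+00 0.000e+00]
 [3.000e-02 1.660e+00 5.050e+00]
 [7.000e-02 3.500e+00 1.003e+01]
 [1.000e-01 5.510e+00 1.495e+01]
 [1.400e-01 7.700e+00 1.979e+01]
 [1.800e-01 1.005e+01 2.456e+01]
 [2.100e-01 1.257e+01 2.924e+01]
 [2.400e-01 1.525e+01 3.383e+01]
 [2.800e-01 1.808e+01 3.832e+01]
 [3.100e-01 2.108e+01 4.271e+01]
 [3.500e-01 2.422e+01 4.699e+01]
 [3.800e-01 2.751e+01 5.116e+01]
 [4.200e-01 3.095e+01 5.521e+01]
 [4.500e-01 3.453e+01 5.914e+01]
 [4.900e-01 3.824e+01 6.295e+01]]
[[1.7 5. ]
 [1.8 5. ]
 [2.  4.9]
 [2.2 4.8]
 [2.4 4.8]
 [2.5 4.7]
 [2.7 4.6]
 [2.8 4.5]
 [3.  4.4]
 [3.1 4.3]
 [3.3 4.2]
 [3.4 4.1]
 [3.6 3.9]
 [3.7 3.8]]
```

servo_tool:
  motion:
    - [[0,1.7,-5,0,0,0],[0,1.8,-5,0,0,0],[0,2,-4.9,0,0,0],[0,2.2,-4.8,0,0,0],[0,2.4,-4.8,0,0,0]]

```text
time: 20.15
ee_pos: [0.5146, -0.2005, 0.1322]
tcp_rot: [-179.6, 0.1, 94.2]
wrist_force: [-11.8, -1.6, 0.9]
opening: 0.0077
```

servo_tool:
  motion:
    - [[0,2.5,-4.7,0,0,0],[0,2.7,-4.6,0,0,0],[0,2.8,-4.5,0,0,0],[0,3,-4.4,0,0,0],[0,3.1,-4.3,0,0,0]]

```text
time: 20.65
ee_pos: [0.5281, -0.1996, 0.1551]
tcp_rot: [-179.6, 0.1, 94.1]
wrist_force: [-16.0, -2.9, 2.4]
opening: 0.0076
```

```bash
python3 go.py .5059 -.2028 .107 94.2; python3 snap.py side d11; python3 snap.py scene s11; python3 - <<'E'
import cv2,numpy as np
a=cv2.imread("pics/s11.png")[90:240,190:350];b=cv2.imread("pics/d11.png")[60:220,260:400]
a=cv2.resize(a,(400,375),interpolation=cv2.INTER_CUBIC);b=cv2.resize(b,(400,457),interpolation=cv2.INTER_CUBIC)
o=np.zeros((457,800,3),np.uint8);o[:375,:400]=a;o[:,400:]=b;cv2.imwrite("pics/c11.png",o)
E
```

```text
t 20.65 pos [ 0.5281 -0.1996  0.1551] rot [-1.7955e+02  9.0000e-02  9.4140e+01] 
shift(now axes) [ -1.6 -22.   48.3] shift(target axes) [ -1.6 -22.4  48.1] norm 53.1 rotvec [-0.0078  0.0016 -0.001 ] F [-16.   -2.9   2.4] open 0.0076 q [-21.   6.   1.  85.  -0.  65.]
```

View pics/c11.png

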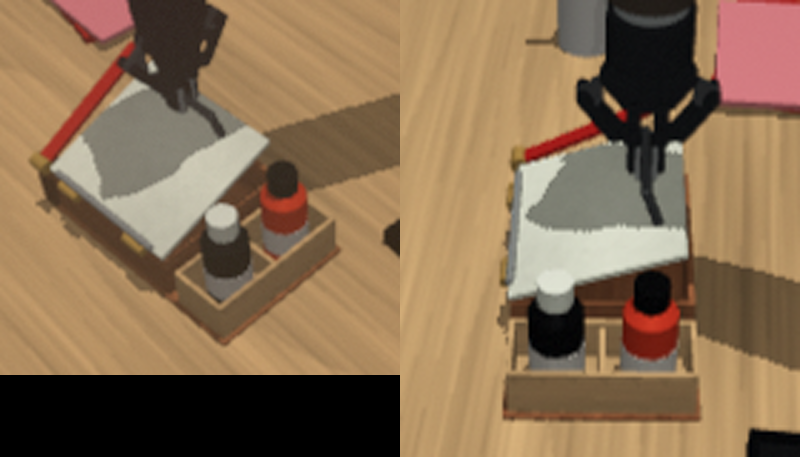

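The lid is rising with the bar in the grip, but there is a −16 N force along x. I'll ease the command back slightly along x during the last steps.

servo_tool:
  motion:
    - [[0,2.7,-4.3,0,0,0],[0,2.8,-4.2,0,0,0],[0,3,-4,0,0,0],[0,3.2,-3.9,0,0,0],[0,0,0,0,0,0]]

```text
time: 21.25
ee_pos: [0.5413, -0.1986, 0.1716]
tcp_rot: [-179.7, 0.1, 94.2]
wrist_force: [-7.9, -1.9, 0.6]
opening: 0.0073
```

```bash
python3 go.py .5059 -.2028 .107 94.2; python3 snap.py side d12; python3 snap.py scene s12;  python3 - <<'E'
import cv2,numpy as np
from workcell import bot
from scipy.optimize import brentq
e=bot.get_obs()['ee_pos']
# angle from TCP in caddy frame
c,s=np.cos(.0719),np.sin(.0719);d=e[:2]-[.5617,-.1436];x=c*d[0]+s*d[1]
print("x_c",x,"angle TCP:",np.arctan2(e[2]-.062,.085-x)-np.arctan2(.045,.145),"r",np.hypot(e[2]-.062,.085-x),np.hypot(.045,.145))
a=cv2.imread("pics/s12.png")[90:240,190:350]
cv2.imwrite("pics/s12z.png",cv2.resize(a,None,fx=4,fy=4,interpolation=cv2.INTER_CUBIC))
b=cv2.imread("pics/d12.png")[90:200,280:380]
cv2.imwrite("pics/d12z.png",cv2.resize(b,None,fx=5,fy=5,interpolation=cv2.INTER_CUBIC))
E
```

```text
t 21.25 pos [ 0.5413 -0.1986  0.1716] rot [-1.7972e+02  1.0000e-01  9.4170e+01] 
shift(now axes) [ -1.5 -35.3  64.8] shift(target axes) [ -1.6 -35.7  64.6] norm 73.8 rotvec [-0.0048  0.0018 -0.0004] F [-7.9 -1.9  0.6] open 0.0073 q [-20.   8.   5.  87.  -0.  66.]
x_c -0.024543096906310343 angle TCP: 0.4836151741965058 r 0.15478385041600054 0.15182226450688976
```

View pics/s12z.png

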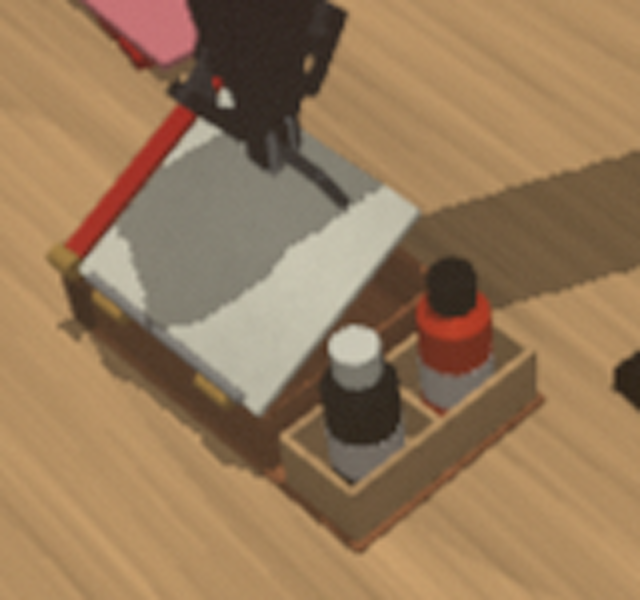

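View pics/d12z.png

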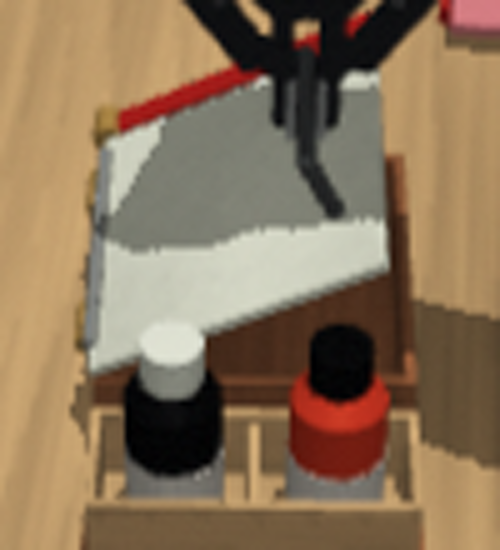

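To check the angle, I'll project the lid and arm outlines from the model onto both pictures and fit the angles from the measured edges.

```bash
cat > ang.py <<'E'
from geo import *
import cv2,sys
S=pickle.load(open("scene0.pkl","rb"));D=pickle.load(open("side0.pkl","rb"))
exec(open("fit.py").read().split("def mk")[0].split("from geo import *")[1])
uD[9]=uD[8]  # unused
def lidp(a,x,y,z): # lid-frame: x toward hinge negative forward distance, z above underside
    return np.array([.085-x*np.cos(a)+z*np.sin(a), y, .062+x*np.sin(a)+z*np.cos(a)])
# new lid points: (dist from hinge, y, z)
lp={"S":[((0.17,.040,.008),np.array((418,211))/4+[190,90]),((0,.040,.008),np.array((260,412))/4+[190,90])],
    "D":[((0.17,.040,.008),np.array((388,266))/5+[280,90]),((0,.040,.008),np.array((92,370))/5+[280,90])]}
gp={"S":[((.17,-.173,.004),np.array((207,68))/4+[190,90]),((.17,-.155,.004),np.array((226,76))/4+[190,90])],
    "D":[((.17,-.155,.004),np.array((206,46))/2.7273+[280,80]),((.17,-.173,.004),np.array((204,34))/2.7273+[280,80])]}
for n,p,u in(("S",S,uS),("D",D,uD)):
    k=9
    def f(v):
        R,t=C(*v[:3]);o=[(proj(p,P[:k]@R.T+t)-u[:k]).ravel()]
        for q,m in lp[n]:o.append(2*(proj(p,R@lidp(v[3],*q)+t)[0]-m))
        for q,m in gp[n]:o.append(2*(proj(p,R@lidp(v[4],*q)+t)[0]-m))
        return np.concatenate(o)
    r=least_squares(f,[.56,-.14,.07,.48,.48],loss="soft_l1");print(n,r.x.round(4),f(r.x)[2*k:].round(1))
    im=cv2.imread("pics/s12.png" if n=="S" else "pics/d12.png")
    R,t=C(*r.x[:3]);z=6;x0,y0=(195,95) if n=="S" else (285,85)
    big=cv2.resize(im[y0:y0+(100 if n=='D' else 100),x0:x0+130],None,fx=z,fy=z,interpolation=cv2.INTER_CUBIC)
    pts=[lidp(r.x[3],*q) for q in((0,.04,.008),(.17,.04,.008),(.17,-.15,.008),(0,-.15,.008))]
    g=[lidp(r.x[4],*q) for q in((0,-.155,.004),(.17,-.155,.004),(.17,-.173,.004),(0,-.173,.004))]
    for pp,c in((pts,(255,0,0)),(g,(0,255,0))):
        q=((proj(p,np.array(pp)@R.T+t)+.5-[x0,y0])*z).astype(int);cv2.polylines(big,[q],True,c,1)
    cv2.imwrite(f"pics/ov{n}.png",big)
E
python3 ang.py
```

```text
S [ 0.5645 -0.1367  0.077   0.4634  0.4782] [ 1.4 -0.9 -1.3  2.6  0.7 -1.  -0.4  0.6]
D [ 0.5581 -0.1381  0.0776  0.4564  0.467 ] [ 0.2 -0.1 -2.1  0.9 -0.5 -0.5  0.5  0.5]
```

View pics/ovS.png

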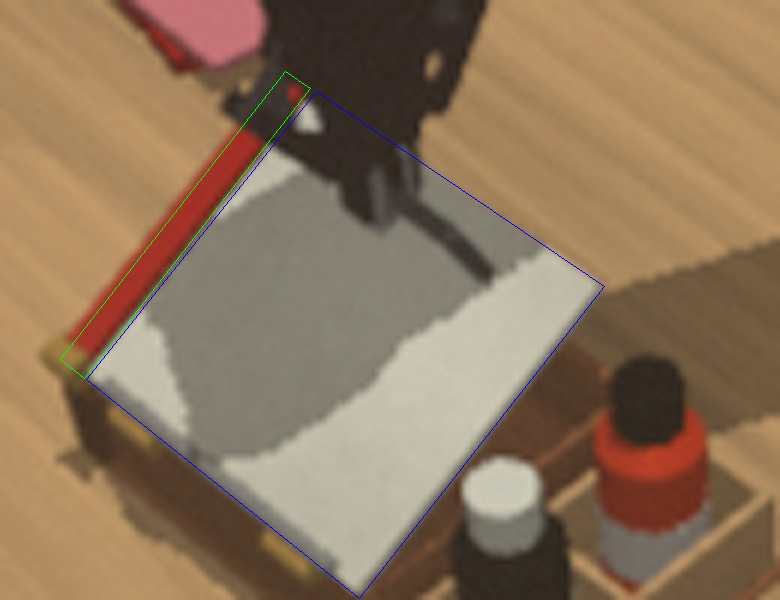

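View pics/ovD.png

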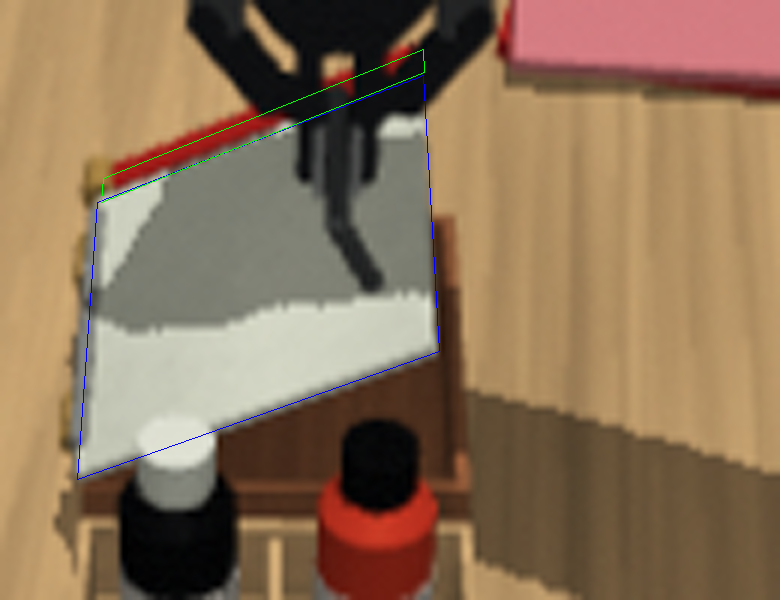

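Both views put the lid at 0.46 rad and the arm at 0.47–0.48 rad, well inside the 0.10 tolerance. I'll hold for a moment and confirm nothing drifts.

servo_tool:
  motion:
    - [[0,0,0,0,0,0],[0,0,0,0,0,0],[0,0,0,0,0,0],[0,0,0,0,0,0],[0,0,0,0,0,0]]

```text
time: 21.85
ee_pos: [0.541, -0.1986, 0.1713]
tcp_rot: [-179.7, 0.1, 94.2]
wrist_force: [-8.1, -1.6, -0.6]
opening: 0.0076
```

```bash
python3 snap.py side d13; python3 - <<'E'
import cv2,numpy as np
a=cv2.imread("pics/d12.png").astype(int);b=cv2.imread("pics/d13.png").astype(int)
d=np.abs(a-b).max(2);print((d>40).sum())
E
```

```text
17
```

Nothing has moved (17 pixels differ between the two side pictures). I'm handing in.

```bash
python3 -c "
from workcell import bot
print(bot.job_done())"
```

```text
the job is handed in; nothing more can be done
None
```

The caddy is packed and handed in at about 22 s of the 64 s allowed: both ink bottles stand in their cells, and the gripper is still holding the lid at the red arm's angle. `job_done` gave no verdict, so this rests on my own checks.

- **Bottles:** The black one is in the far cell and the red one in the near cell. I lowered each to floor contact before releasing it. The last pictures show both upright.
- **Lid angle:** Fits to the scene and side pictures put the lid at about 0.46 rad and the arm at 0.47–0.48 rad. The gripper position gives the lid as 0.48 rad. All of these agree within the 0.10 rad tolerance.
- **Lid hold:** The bar is gripped at 70 N. Nothing moved over a 0.5 s hold, and the opening stayed at 7.6 mm. A sideways force of about 8 N remains at the wrist.
- **Bystanders and red arm:** I did nothing that should have touched them, but I did not measure them again at the end.

Some measurements disagreed: the scene and side cameras placed the caddy about 6 mm off in y compared with the wrist camera. I relied on the wrist camera for placing, and its close-up fit to the crate was mostly within a pixel (2 px at one corner). Early on, the last joint reached its range limit, so I turned the gripper by about 80 degrees and carried on.

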